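Clamp a sleeve in the bench gauge with the coarse ring of a double knob

ROBOT

A 6-joint arm with a two-finger parallel gripper is mounted at the origin on the work surface. World frame = base frame: x ahead of the robot, y to its left, z up, the work surface at z = 0. Lengths are in m, angles in rad, forces in N, time in s.
With the tool pointing down it reaches from about 0.4 to 0.825 m from the base axis. Payload 7 kg.
Tool frame: the origin (TCP) lies midway between the tips of the shut fingers; the grasp point (between the pads) lies 19 mm behind it; z points along the fingers, y is the line along which they close (so a half turn about z gives the same grasp; the last joint's range is limited). The gripper opens to 88 mm and grips with 3 to 60 N. Pads are 19 mm wide; open, the fingers measure 130 mm over their backs; the gripper's body (78 mm by 193 mm) begins 47 mm behind the grasp point.
Start: joints at [-0.971, 0.359, 0.012, 0, -1.224, -0.288], TCP at [0.207, -0.642, 0.227] pointing down, gripper open.
Joint ranges: [-3.07, 3.07], [-1.43, 2.12], [-1.02, 1.25], [-3.03, 1.67], [-3.05, -0], [-3.03, 3.03]. Speed limits (rad/s): [2.39, 2.39, 3.01, 3.14, 3.14, 3.14].

INTERFACE

Orientations are given as [roll, pitch, yaw] about the fixed x, y, z axes, in that order (R = Rz(yaw) Ry(pitch) Rx(roll)).
In Python, from station import arm gives the robot as it stands.
- The arm moves only by the tool servo_tool, never from a script. Its argument "deltas" is a list of rows, each a list of 7 numbers: the closure, from -1 (fully open) to 1 (shut), then the shift along the tool's x, y, z in mm, then the turn, a rotation vector about the tool's x, y, z in degrees. In form: [[gripper, x, y, z, ax, ay, az], ...]. A call has 1 to 20 rows; each row shifts and turns the commanded pose from where the row before left it, along the tool's axes as they then stand; what a row does not reach is not made up. A row lasts 1/12 s, in which the tool goes at most 41.7 mm and 7.16 degrees, less where a joint would pass 70% of its speed; a pose out of reach is approached as far as the arm can. A call is refused whole if a number of a shift passes 41.7 or a number of a turn 7.16, either way. A call with a gripper value outside its range is refused whole. The fingers move at their own pace and stop on an object; "squeeze" is the grip in N (left out, the last holds). Time passes only in rows, so rows that do not move let the fingers close. It gives the time, the measured TCP pose, the force, the opening and the grip force at its end, in the units of the state.
- arm.get_state(): the state, without advancing time (a new reading comes with each control period).
- arm.grab_frame(name): name is "scene" or "top"; returns a dict with "color" (400x640x3 uint8, red, green, blue), "K" (3x3 intrinsics, pixels), "position" and "orientation" of the camera in the world. Camera axes: x right, y down, z forward; pixel columns grow to the right and rows downward; lengths in m; the calibration is good to about 2 mm. A picture is of the moment at which its call begins. There is no depth.
- arm.job_done(): hands the job in; it is judged then, once.
Trained networks look in a picture, given as the dict that the camera call returned (one of the last four; its "shot" number tells which), for a name from the list of things; names that differ only in an ending like _2 or _b are one class to them, and where a whole thing is asked for, a point or a joint stands for the part that bears it (a point fixed in the world has none). Each returns a list of dicts, best first, with "conf" (0 to 1); they miss things now and then, are a little off and sometimes report something else, mostly with a low value. They report only what shows in the picture. A call takes as long as a camera call. They do not tell look-alikes from the thing itself.
- arm.recognise(query, picture): "at" ([x, y, z] in m, in the coordinates of the camera as it stood for that picture, good to about 4 mm: the middle of the surface that is visible of it).
The state is a dict: "t": time; "q": joint angles; "qd": joint speeds; "joint_efforts": joint torques, N m; "eef_pos": TCP position; "ee_rot": TCP orientation; "force": force on the tool from outside, world axes, zero at the start; "moment": the same for the moment, N m; "width": finger opening in m; "gripper_force": force on a finger pad.
Only numpy, scipy, OpenCV 4.12 (cv2) and the standard library are available. Lean on these libraries where they do the work, as an engineer would, in place of code of your own. Each camera call takes 0.05 s, during which the arm holds its last target. There are 200 camera calls.

TASK

Stand the long plain sleeve upright on the bed of the bench gauge, midway between its jaws, and let go of it. Then turn only the outer ring of the double knob clockwise until the sprung jaw holds the sleeve against the set jaw, gently, with about 12 newtons and never more than 30, and let go of the ring. Leave the inner knob exactly as it is set, do not push the jaw by hand, and leave the other parts on the table where they are.

Things in the scene. Friction and masses are not known exactly. Their poses are not given: they have to be found in the camera images.
- sleeve_mid (a point): Centre (25 mm above the underside) of the long plain sleeve to be gauged: grey galvanised tube standing upright, 36 mm outside diameter, 50 mm tall, about 0.2 kg; z is its axis. It stands loose on the table among a short sleeve (same diameter, 20 mm tall), a hexagon nut and a bolt on its head, 110 mm apart
- gauge: Bench gauge fixed to the table: base 110 (its x) by 290 mm (its y); origin on the table under the middle, z up; measuring axis along y. White drive housing at its -y end (y -130 to -40, top 56 mm up), double knob on it. At +y the set jaw, a plate like the sprung jaw, facing -y: set by hand, its face is somewhere at y 42 to 60 mm, not measured; the sleeve ends up against it, to be found by feel
- bed (a point): Top face of the gauge's flat bed where the sleeve is to stand: 18 mm above the table, at gauge x = 0, y = 18 mm; axes as the gauge's. Midway between the opened jaws: a sleeve stood within 5 mm of here clears both. The bed is 60 mm wide (x)
- jaw: Sprung jaw: steel plate 24 mm wide (gauge x), 10 mm thick, 22 to 56 mm above the table, facing gauge +y; origin at table height under its face. Moves to gauge +y, 18 mm per rad of the ring, on a spring of about 8 N/mm: with the sleeve against the set jaw the force grows by about 100 to 140 N per rad. Before that the sleeve slides along the bed at up to 3 N
- ring (a joint): Outer ring of the double knob (coarse drive), rad; clockwise from above is positive and closes the jaw. Range 0 to 3.6, starts at 0 to 0.7; closing takes 0.6 to 2.5 rad more: one or two grasps. Friction about 0.14 Nm; left alone it holds about 6.5 N of clamping and yields back to that. Clamping adds 0.018 Nm per N; with the turn paused, friction may act either way, so judge by the rise
- knob_axis (a point): Centre of the outer ring, on the vertical axis of the double knob, 76 mm above the table. The ring: black fluted cylinder, 56 mm in diameter, 64 to 88 mm above the table, on a 38 mm neck that leaves 8 mm free above the housing. The inner knob rises above it: grip the ring below 88 mm, from above, with the inner knob between the fingers
- inner_end (a point): Tip of the bar on the inner knob (fine setting, to be left alone), 13 mm from the axis, 104 mm above the table. The inner knob is bare aluminium, 29 mm in diameter, 88 to 108 mm above the table, coaxial with the ring, and turns very easily (0.012 Nm)
There are look-alikes about, which are no part of the job. Leave any orange look-alike of the part that bears sleeve_mid alone.

How it is judged:
On the way, in this order (a step that is already met when the one before it is completed fails the run):
1. the sleeve stands free on the bed between the jaws, let go (x of sleeve_mid in the frame of bed between -0.008 and 0.008 m and y of sleeve_mid in the frame of bed between -0.022 and 0.028 m and z of sleeve_mid in the frame of bed below 0.028 m and angle between sleeve_mid's own z axis and vertical below 0.06 rad and contact force between jaw and anything else below 4 N and contact force between the fingers and anything else below 0.1 N), for 0.2 s.
2. the jaw clamps the sleeve with more than 7 N (contact force between jaw and anything else above 7 N), for 0.2 s.
At the end, for the whole second after the job is handed in: the sleeve stands upright (within 3 degrees) on the bed, its axis within 9 mm of the jaws' centre line, still clamped by the sprung jaw with more than 4 N, the ring at rest (x of sleeve_mid in the frame of bed between -0.009 and 0.009 m and y of sleeve_mid in the frame of bed between -0.022 and 0.028 m and z of sleeve_mid in the frame of bed below 0.028 m and angle between sleeve_mid's own z axis and vertical below 0.06 rad and contact force between jaw and anything else above 4 N and velocity of joint ring between -0.05 and 0.05 rad/s); the robot touches nothing.
It fails at once if the sprung jaw presses with more than 30 N (contact force between jaw and anything else above 30 N).
It fails at once if the inner knob is turned (its bar's tip moves more than 2.5 mm, about 11 degrees) (distance of inner_end from where it was at the start of the episode above 0.0025 m).
It fails at once if the robot pushes the jaw itself (contact force between any of the fingers, the arm and jaw above 3 N).
It fails at once if another part on the table is moved more than 30 mm (distance of any of short_sleeve, nut, bolt, small_nut, plug_gauge, caliper, oil_can from where it was at the start of the episode above 0.03 m).
It also fails if it takes over 72 s, if anything falls off the work surface, if the arm or the gripper's body presses on something with over 40 N, if the wrist force passes 120 N, or if a joint passes its speed limit or range.

## Working session

There is one attempt and no reset: what is moved stays moved. The work goes in short steps, Python scripts to look and compute and a tool call to move; the robot and the scene stay as the last step left them, time stands still between calls to the robot, and variables do not carry over. Pictures are saved under pics/ and viewed, at most 10 in all, crops included, and the job is handed in when it is done.

Besides the shell and the picture viewer there is one more tool, called after "Emit:" as name(argument=value, ...) on one line, values as JSON. servo_tool: Moves the arm, as the interface text tells. Its arguments: {"type":"object","properties":{"deltas":{"type":"array","items":{"type":"array","items":{"type":"number"}}},"squeeze":{"type":"number"}},"required":["deltas"]}

```bash
mkdir -p pics; cat > h.py <<'E'
from station import arm
import numpy as np, cv2
from scipy.spatial.transform import Rotation as R
def cam(f):
    o=np.array(f["orientation"],float)
    M=o if o.shape==(3,3) else (R.from_euler('xyz',o).as_matrix() if o.size==3 else R.from_quat(o).as_matrix())
    return np.array(f["K"]),M,np.array(f["position"])
def w(f,p):
    K,M,t=cam(f); return M@np.array(p)+t
def px(f,P):
    K,M,t=cam(f); c=K@(M.T@(np.array(P)-t)); return c[:2]/c[2]
def ray(f,uv,z):
    K,M,t=cam(f); d=M@np.linalg.inv(K)@np.array([uv[0],uv[1],1.]); return t+d*(z-t[2])/d[2]
def save(f,n): cv2.imwrite(f"pics/{n}.png",cv2.cvtColor(f["color"],cv2.COLOR_RGB2BGR))
E
python3 - <<'E'
from h import *
for n in("scene","top"):
    f=arm.grab_frame(n); save(f,n+"0")
    print(n,f["orientation"],f["position"],f["K"][0][0])
    for q in("sleeve_mid","gauge","bed","jaw","ring","knob_axis","inner_end"):
        for d in arm.recognise(q,f)[:4]: print(q,round(d["conf"],2),w(f,d["at"]).round(3),px(f,w(f,d["at"])).round())
s=arm.get_state();print(s)
E
```

```text
scene [-2.23025404  0.00984119  2.13917865] [0.94472321 0.17121301 0.4863142 ] 371.66472293168323
sleeve_mid 0.89 [ 0.567 -0.212  0.032] [256. 222.]
sleeve_mid 0.82 [ 0.602 -0.132  0.034] [279. 249.]
gauge 0.83 [0.545 0.125 0.016] [435. 298.]
gauge 0.64 [ 0.568 -0.213  0.03 ] [255. 223.]
bed 0.61 [0.553 0.12  0.02 ] [431. 298.]
jaw 0.75 [0.538 0.098 0.049] [424. 274.]
ring 0.84 [0.545 0.032 0.081] [384. 245.]
knob_axis 0.58 [0.545 0.122 0.017] [433. 296.]
inner_end 0.74 [0.532 0.024 0.1  ] [383. 229.]
top [-3.04519374  0.01644847 -1.58131307] [ 0.44277589 -0.09673934  0.93688279] 454.9222845067029
sleeve_mid 0.7 [ 0.557 -0.22   0.04 ] [390. 186.]
gauge 0.74 [0.514 0.11  0.021] [225. 211.]
bed 0.6 [0.52  0.11  0.017] [226. 208.]
ring 0.58 [0.525 0.025 0.089] [263. 202.]
knob_axis 0.95 [0.518 0.108 0.017] [227. 209.]
inner_end 0.5 [0.526 0.024 0.094] [263. 201.]
inner_end 0.38 [0.518 0.111 0.015] [226. 209.]
{'t': 0.8, 'q': array([-9.70914392e-01,  3.58605666e-01,  1.18792992e-02, -1.77623420e-06,
       -1.22410482e+00, -2.88103225e-01]), 'qd': array([ 5.69566482e-06,  1.49071116e-03, -2.70863422e-04,  7.04047017e-04,
        1.20959412e-03, -1.85118511e-03]), 'joint_efforts': array([ 5.98461065e-04, -5.82290947e+01,  2.93282032e+01,  7.00203717e+00,
        1.23697062e-02, -3.77882395e-05]), 'eef_pos': array([ 0.20702853, -0.64243093,  0.22654823]), 'ee_rot': array([ 3.14155875e+00, -8.30406566e-06, -2.82981455e+00]), 'force': array([-0.44297359,  0.34978121,  0.07757641]), 'moment': array([ 0.04624617,  0.03323768, -0.00694971]), 'gripper_force': 0.0, 'width': 0.0879765254430355}
```

View pics/scene0.png

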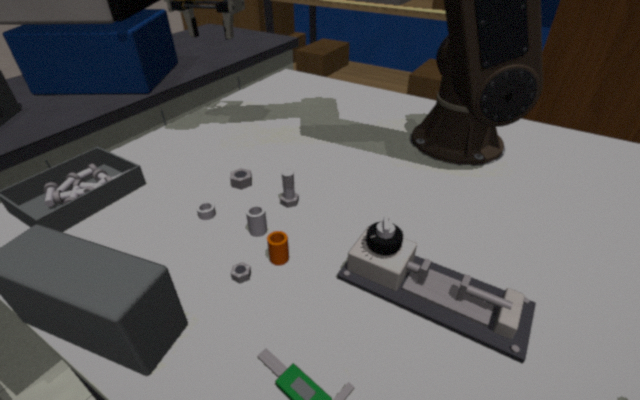

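View pics/top0.png

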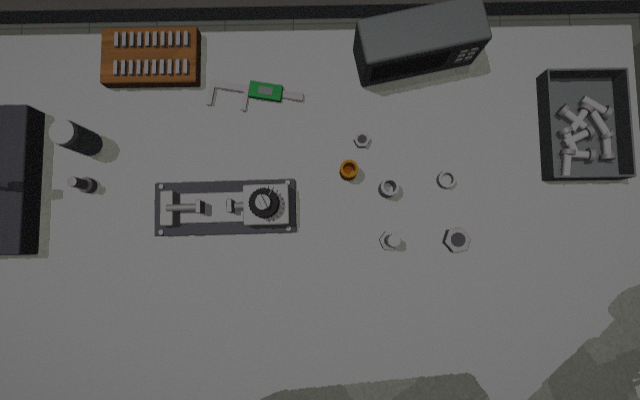

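Candidates for the long sleeve in the scene picture are:
- grey tube at (256,221), top picture (390,188), which fits the description
- orange tube at (278,247), the look-alike
- short sleeve at (206,211)
- small nut at (241,271)
- nut at (241,178)
- bolt at (288,190)

I choose the grey tall tube and check it in a crop.

```bash
python3 - <<'E'
import cv2,numpy as np
a=cv2.imread("pics/scene0.png");b=cv2.imread("pics/top0.png")
A=cv2.resize(a[190:290,190:310],None,fx=3,fy=3,interpolation=cv2.INTER_CUBIC)
B=cv2.resize(b[150:250,350:480],None,fx=3,fy=3,interpolation=cv2.INTER_CUBIC)
C=cv2.resize(b[172:242,148:304],None,fx=4.2,fy=4.2,interpolation=cv2.INTER_CUBIC)
o=np.zeros((600,800,3),np.uint8)
o[:300,:360]=A;o[:300,360:750]=B;o[300:300+C.shape[0],:C.shape[1]]=C
cv2.imwrite("pics/crop1.png",o)
E
```

```text
(no output)
```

View pics/crop1.png

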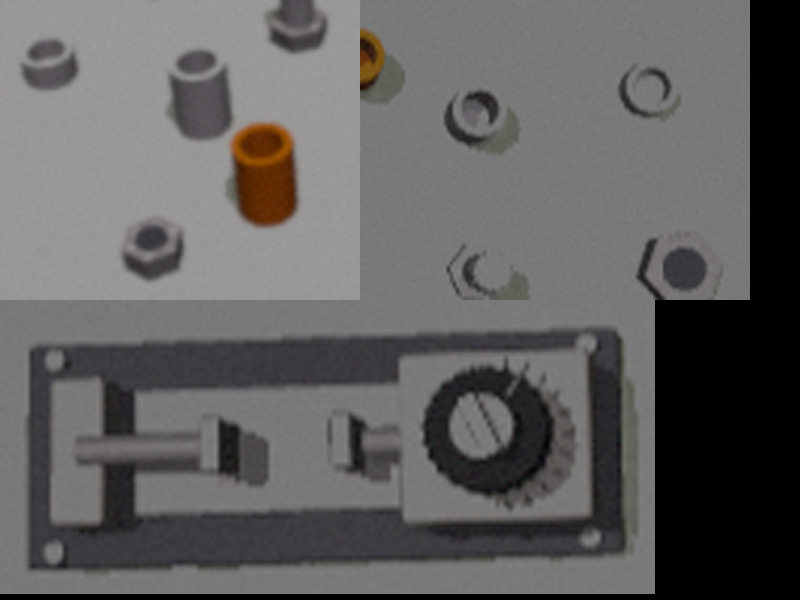

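The crop confirms it: the grey tall sleeve is at scene (256,221), beside the orange look-alike and the 20 mm ring. In the top view its rim is centred at about (390,187). Next I fit the gauge pose.

```bash
cat > fit.py <<'E'
from h import *
from scipy.optimize import least_squares
ft=arm.grab_frame("top");fs=arm.grab_frame("scene")
c=np.array([[30,347],[622,329],[625,552],[30,568],[481,425],[488,430],[400,355],[590,350],[592,520],[402,522]],float)
c[:,1]-=300; c=c/4.2+[148,172]-0.0
# gauge pts; image left=+y, up=+x
def G(p,h): return np.array([[.055,.145,h],[.055,-.145,h],[-.055,-.145,h],[-.055,.145,h]])
def T(p,P): return R.from_euler('z',p[2]).apply(P)+[p[0],p[1],0]
def res(p):
    P=T(p,G(p,p[3])); return np.concatenate([px(ft,x)-y for x,y in zip(P,c[:4])]).ravel()
r=least_squares(res,[.52,.11,0,.012]); p=r.x
print(p,r.fun.round(1))
print("knob from108:",ray(ft,c[4],.108),"ring 88:",ray(ft,c[5],.088))
print("housing mid",np.mean([ray(ft,q,.056) for q in c[6:]],0), "expected",T(p,np.array([0,-.085,0])))
print("bed",T(p,np.array([0,.018,.018])))
print("sleeve",ray(ft,(390.3,187.2),.05))
# scene overlays
a=fs["color"][:,:,::-1].copy()
a=cv2.resize(a[200:360,320:550],None,fx=3.4,fy=3.4,interpolation=cv2.INTER_CUBIC)
P=np.vstack([T(p,G(p,p[3])),T(p,np.array([[.03,.018,.018],[-.03,.018,.018]]))])
P=np.vstack([P,[ray(ft,c[4],.108)]])
for x in P:
    u=(px(fs,x)-[320,200])*3.4; cv2.circle(a,tuple(int(i) for i in u),4,(0,0,255),1)
u=(px(fs,ray(ft,(390.3,187.2),.05)));print("sleeve top in scene",u)
cv2.imwrite("pics/crop2.png",a)
E
python3 fit.py
```

```text
[0.5216931  0.11199719 0.0167705  0.01116865] [ 0.3 -0.4 -0.4 -0.2  0.1  0.2 -0.1  0.4]
knob from108: [0.52287433 0.0223775  0.108     ] ring 88: [0.52252316 0.02211088 0.088     ]
housing mid [0.52250802 0.02290294 0.056     ] expected [0.52311853 0.02700915 0.        ]
bed [0.52139125 0.12999466 0.018     ]
sleeve [ 0.55411516 -0.22017644  0.05      ]
sleeve top in scene [256.06579861 209.36897703]
```

View pics/crop2.png

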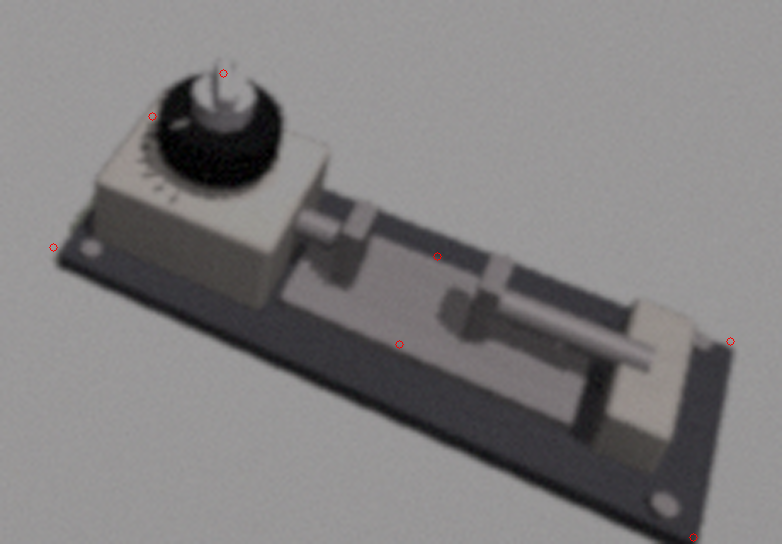

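The overlay in the scene view sits 3–4 px high: the base's left corner is at crop (60,262) against (54,247) predicted. I do a joint fit over both cameras with small calibration slack.

```bash
cat > fit2.py <<'E'
from h import *
from scipy.optimize import least_squares
ft=arm.grab_frame("top");fs=arm.grab_frame("scene")
def ct(l): c=np.array(l,float); c[:,1]-=300; return c/4.2+[148,172]
def cs(l): return np.array(l,float)/3.4+[320,200]
top=ct([[30,347],[622,329],[625,552],[30,568],[400,355],[590,350],[592,520],[402,522],[481,425],[488,430]])
sc=cs([[60,258],[697,543],[733,346],[98,182],[265,248],[327,150],[224,91]])
def proj(f,d,P):
    K,M,t=cam(f); q=(P-t-d[:3])@(M@R.from_rotvec(d[3:]).as_matrix()); q=q@K.T; return q[:,:2]/q[:,2:]
def model(p):
    x,y,a,h,hw,kx,ky,zi=p[:8]
    g=np.array([[.055,.145,h],[.055,-.145,h],[-.055,-.145,h],[-.055,.145,h],[hw,-.04,.056],[hw,-.13,.056],[-hw,-.13,.056],[-hw,-.04,.056],[kx,ky,zi],[kx,ky,.088]])
    return R.from_euler('z',a).apply(g)+[x,y,0]
def res(p):
    G=model(p);S=np.array([p[8],p[9],.05])
    T=np.vstack([G,S]); U=G[[1,0,3,5,4,7,8]]; U=np.vstack([U,S])
    e1=proj(ft,p[10:16],T)-np.vstack([top,[390.3,187.2]])
    e2=proj(fs,p[16:22],U)-np.vstack([sc,[256.7,210]])
    sig=np.tile([.001,.001,.001,.002,.002,.002],2)
    return np.concatenate([e1.ravel()/.5,e2.ravel()/.8,p[10:]/sig,[(p[5])/.001,(p[7]-.104)/.003]])
p0=np.r_[.522,.112,.017,.011,.04,0,-.085,.104,.554,-.22,np.zeros(12)]
r=least_squares(res,p0,x_scale='jac');p=r.x
np.set_printoptions(suppress=True,precision=4)
print(p[:10]);print(p[10:]);print(r.cost,(r.fun[:38]).round(1))
G=model(p);print("knob",G[8],"bed",R.from_euler('z',p[2]).apply([0,.018,.018])+[p[0],p[1],0],"sd",np.sqrt(np.diag(np.linalg.inv(r.jac.T@r.jac)))[:10])
E
python3 fit2.py
```

```text
[ 0.5237  0.1098  0.016   0.0139  0.039   0.     -0.0869  0.1028  0.5554
 -0.22  ]
[ 0.0005  0.0005 -0.0001  0.0018  0.0002  0.0004 -0.0005 -0.0005  0.0004
  0.0025 -0.0013  0.0002]
53.00388716126722 [ 2.  -0.9  1.5 -0.5  2.4  0.7  1.1  0.9 -2.5  0.1 -1.2 -0.2 -0.6 -1.4
 -2.7  0.2  0.5  0.4 -0.6 -0.5  0.   0.8 -3.7 -3.  -1.6 -0.4 -1.  -0.6
 -0.8 -0.7  4.   2.8  3.5 -0.1 -0.1 -0.4 -0.6  1.4]
knob [0.5251 0.023  0.1028] bed [0.5234 0.1278 0.018 ] sd [0.0014 0.0013 0.003  0.0012 0.0004 0.0006 0.0007 0.0015 0.0016 0.0016]
```

Emit:
servo_tool(deltas=[[-1,0,0,0,0,0,-6.64],[-1,0,0,0,0,0,-6.64],[-1,0,0,0,0,0,-6.64],[-1,0,0,0,0,0,-6.64],[-1,0,0,0,0,0,-6.64],[-1,0,0,0,0,0,-6.64],[-1,0,0,0,0,0,-6.64],[-1,0,0,0,0,0,-6.64],[-1,0,0,0,0,0,-6.64],[-1,0,0,0,0,0,-6.64],[-1,0,0,0,0,0,-6.64]])

```text
t: 1.92
eef_pos: [0.2071, -0.6424, 0.2266]
ee_rot: [-3.142, -0.0, -1.549]
force: [-0.4, 0.0, 0.3]
width: 0.0874
gripper_force: 0.0
```

Emit:
servo_tool(deltas=[[-1,-27.8,-23.6,0,0,0,0],[-1,-27.8,-23.6,0,0,0,0],[-1,-27.8,-23.6,0,0,0,0],[-1,-27.8,-23.6,0,0,0,0],[-1,-27.8,-23.6,0,0,0,0],[-1,-27.8,-23.6,0,0,0,0],[-1,-27.8,-23.6,0,0,0,0],[-1,-27.8,-23.6,0,0,0,0],[-1,-27.8,-23.6,0,0,0,0],[-1,-27.8,-23.6,0,0,0,0],[-1,-27.8,-23.6,0,0,0,0],[-1,-27.8,-23.6,0,0,0,0],[-1,-27.8,-23.6,0,0,0,0],[-1,-27.8,-23.6,0,0,0,0],[-1,-27.8,-23.6,0,0,0,0],[-1,0,0,0,0,0,0]])

```text
t: 3.25
eef_pos: [0.5579, -0.216, 0.2264]
ee_rot: [-3.14, 0.0, -1.551]
force: [0.7, -1.1, 0.6]
width: 0.0877
gripper_force: 0.0
```

Emit:
servo_tool(deltas=[[-1,4,3,30,0,0,0],[-1,0,0,30,0,0,0],[-1,0,0,30,0,0,0],[-1,0,0,30,0,0,0],[-1,0,0,30,0,0,0],[-1,0,0,30,0,0,0],[-1,0,0,20,0,0,0],[-1,0,0,10,0,0,0],[-1,0,0,0,0,0,0]])

```text
t: 4.0
eef_pos: [0.55, -0.2238, 0.0143]
ee_rot: [3.137, 0.0, -1.555]
force: [0.6, 0.2, 1.1]
width: 0.0877
gripper_force: 0.0
```

Emit:
servo_tool(deltas=[[1,0,0,0,0,0,0],[1,0,0,0,0,0,0],[1,0,0,0,0,0,0],[1,0,0,0,0,0,0],[1,0,0,0,0,0,0],[1,0,0,0,0,0,0],[1,0,0,0,0,0,0],[1,0,0,0,0,0,0],[1,0,0,0,0,0,0],[1,0,0,0,0,0,0]], squeeze=25)

```text
t: 4.83
eef_pos: [0.5523, -0.224, 0.017]
ee_rot: [-3.14, -0.0, -1.555]
force: [1.9, 0.5, 2.2]
width: 0.0355
gripper_force: 25.0
```

```bash
python3 - <<'E'
from h import *
f=arm.grab_frame("scene");g=arm.grab_frame("top")
a=cv2.resize(f["color"][110:290,170:330,::-1],None,fx=2.5,fy=2.5);b=cv2.resize(g["color"][100:280,310:470,::-1],None,fx=2.5,fy=2.5)
cv2.imwrite("pics/grasp.png",np.hstack([a,b]))
E
```

```text
(no output)
```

View pics/grasp.png

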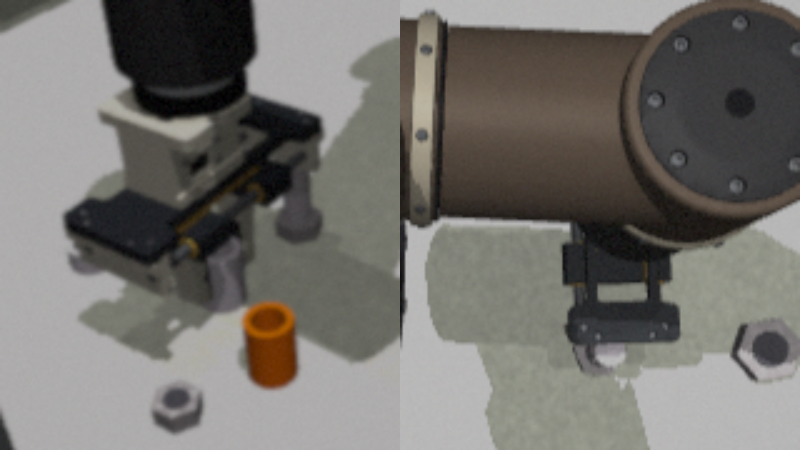

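The picture shows the grey sleeve between the fingers at crop (228,275), with the orange tube, bolt and nuts untouched. The width of 35.5 mm fits. I lift it over the knob to above the bed.

Emit:
servo_tool(deltas=[[1,0,0,-15,0,0,0],[1,0,0,-28,0,0,0],[1,0,0,-35,0,0,0],[1,0,0,-35,0,0,0],[1,0,0,-35,0,0,0],[1,0,0,-30,0,0,0],[1,0,0,0,0,0,0]])

```text
t: 5.52
eef_pos: [0.5538, -0.2248, 0.2009]
ee_rot: [-3.134, -0.002, -1.554]
force: [2.4, -0.1, -0.4]
width: 0.0358
gripper_force: 25.0
```

Emit:
servo_tool(deltas=[[1,-15,1.5,0,0,0,0],[1,-25,2,0,0,0,0],[1,-30,2,0,0,0,0],[1,-30,2,0,0,0,0],[1,-30,2,0,0,0,0],[1,-30,2,0,0,0,0],[1,-30,2,0,0,0,0],[1,-30,2,0,0,0,0],[1,-30,2,0,0,0,0],[1,-30,2,0,0,0,0],[1,-30,2,0,0,0,0],[1,-25,2,0,0,0,0],[1,-14,2,0,0,0,0],[1,0,0,0,0,0,0],[1,0,0,0,0,0,0]])

```text
t: 6.77
eef_pos: [0.5194, 0.1249, 0.1935]
ee_rot: [3.139, -0.001, -1.554]
force: [0.1, -0.2, -1.9]
width: 0.0356
gripper_force: 25.0
```

Emit:
servo_tool(deltas=[[1,0,0,25,0,0,0],[1,0,0,30,0,0,0],[1,0,0,25,0,0,0],[1,0,0,13,0,0,0],[1,0,0,0,0,0,0],[1,0,0,0,0,0,0],[1,0,0,0,0,0,0]])

```text
t: 7.35
eef_pos: [0.5211, 0.1243, 0.1024]
ee_rot: [-3.141, 0.0, -1.555]
force: [0.5, 0.2, -2.3]
width: 0.0357
gripper_force: 25.0
```

```bash
python3 - <<'E'
from h import *
f=arm.grab_frame("scene")
for q in("sleeve_mid","jaw","bed"):
    for d in arm.recognise(q,f)[:2]: print(q,round(d["conf"],2),w(f,d["at"]).round(3),px(f,w(f,d["at"])).round())
s=arm.get_state();print(s["eef_pos"],s["ee_rot"])
cv2.imwrite("pics/hover.png",cv2.resize(f["color"][180:340,350:530,::-1],None,fx=3.7,fy=3.7,interpolation=cv2.INTER_CUBIC))
E
```

```text
sleeve_mid 0.65 [ 0.6   -0.136  0.037] [277. 246.]
sleeve_mid 0.51 [0.538 0.138 0.086] [455. 267.]
jaw 0.64 [0.533 0.097 0.049] [424. 271.]
bed 0.77 [0.549 0.122 0.017] [432. 298.]
[0.52104591 0.12480679 0.10268623] [-3.13988778e+00  1.04290706e-03 -1.55511376e+00]
```

View pics/hover.png

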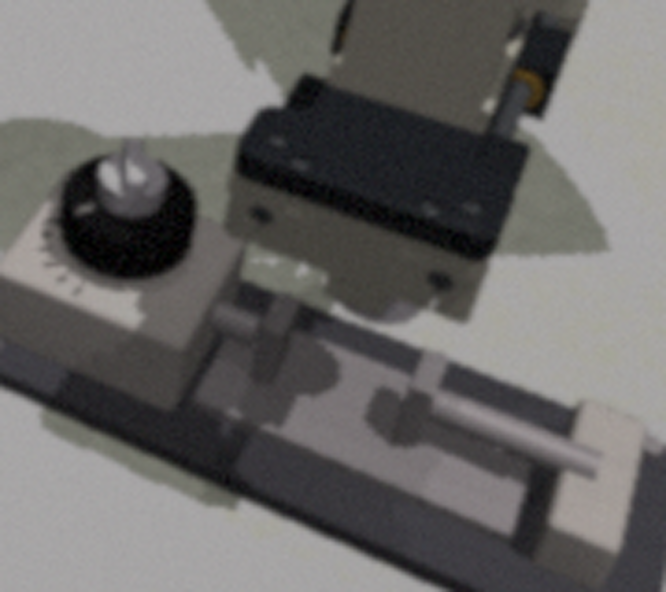

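```bash
python3 - <<'E'
from h import *
f=arm.grab_frame("scene")
th=np.linspace(0,2*np.pi,60)
for y in (.122,.1245,.1285,.1325):
    P=np.c_[.521+.018*np.cos(th),y+.018*np.sin(th),0*th+.0855]
    U=(np.array([px(f,p) for p in P])-[350,180])*3.7
    print(y,"x range",U[:,0].min().round(),U[:,0].max().round(),"low",U[U[:,1].argmax()].round())
g=lambda x,y,z:R.from_euler('z',.016).apply([x,y,z])+[.5215,.1105,0]
for n,p in dict(kn=(0,-.087,.104),set42=(.012,.042,.056),set60=(.012,.06,.056),set42b=(-.012,.042,.056),j_10=(.012,-.010,.056),j_20=(.012,-.02,.056),j_10b=(-.012,-.01,.056),bedL=(.03,-.04,.018),).items():
    print(n,((px(f,g(*p))-[350,180])*3.7).round())
t=arm.grab_frame("top")
im=cv2.resize(cv2.imread("pics/top0.png")[180:232,185:260],None,fx=8,fy=8,interpolation=cv2.INTER_CUBIC)
im2=cv2.resize(cv2.imread("pics/scene0.png")[245:320,395:480],None,fx=6,fy=6,interpolation=cv2.INTER_CUBIC)
o=np.zeros((600,800,3),np.uint8);o[:416,:600]=im
im=im2;o=np.zeros((450,510,3),np.uint8);o[:]=im2
o=np.vstack([cv2.resize(cv2.imread("pics/top0.png")[185:225,190:255],(510,314),interpolation=cv2.INTER_CUBIC),cv2.resize(im2,(324,286))[:, :324].repeat(1,0) if 0 else cv2.copyMakeBorder(cv2.resize(im2,(324,286)),0,0,0,186,0)])
cv2.imwrite("pics/jaws.png",o)
for n,p in dict(set42=(0.012,.042,.056),set60=(.012,.06,.056),j_10=(.012,-.010,.056),j_30=(.012,-.03,.056),setm=(-.012,.042,.056)).items():
    u=px(t,g(*p)); print("top",n,((u-[190,185])*[510/65,314/40]).round())
E
```

```text
0.122 x range 313.0 406.0 low [370. 314.]
0.1245 x range 319.0 413.0 low [377. 317.]
0.1285 x range 328.0 423.0 low [387. 321.]
0.1325 x range 338.0 433.0 low [397. 325.]
kn [134. 162.]
set42 [412. 381.]
set60 [458. 400.]
set42b [427. 342.]
j_10 [284. 330.]
j_20 [260. 320.]
j_10b [302. 293.]
bedL [187. 390.]
top set42 [ 77. 118.]
top set60 [  5. 120.]
top j_10 [285. 112.]
top j_30 [365. 110.]
top setm [ 77. 214.]
```

View pics/jaws.png

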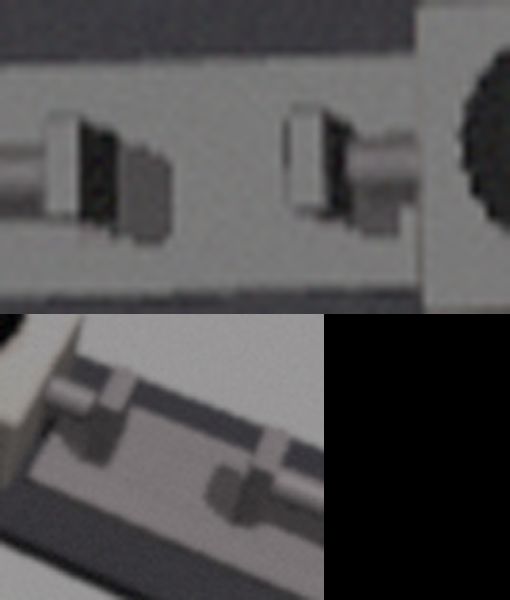

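The jaws show clearly: in the top crop the set-jaw face is at x≈81 and the sprung-jaw face at x≈288. That makes a gap of about 52 mm centred near world y 0.126. The sleeve is within about 3 mm of that, so I lower it.

Emit:
servo_tool(deltas=[[1,0,0,15,0,0,0],[1,0,0,20,0,0,0],[1,0,0,15,0,0,0],[1,0,0,8,0,0,0],[1,0,0,4,0,0,0],[1,0,0,2,0,0,0],[1,0,0,0,0,0,0],[1,0,0,0,0,0,0]])

```text
t: 8.32
eef_pos: [0.521, 0.1249, 0.0383]
ee_rot: [-3.141, 0.001, -1.555]
force: [0.1, 1.0, -2.3]
width: 0.0354
gripper_force: 25.0
```

Emit:
servo_tool(deltas=[[1,0,0,1,0,0,0],[1,0,0,1,0,0,0],[1,0,0,1,0,0,0],[1,0,0,0,0,0,0]])

```text
t: 8.65
eef_pos: [0.5207, 0.1248, 0.035]
ee_rot: [-3.141, 0.0, -1.555]
force: [-0.1, 0.4, 0.3]
width: 0.036
gripper_force: 25.0
```

Emit:
servo_tool(deltas=[[1,0,0,0.5,0,0,0],[1,0,0,0,0,0,0]])

```text
t: 8.82
eef_pos: [0.5207, 0.1248, 0.0349]
ee_rot: [-3.141, 0.0, -1.555]
force: [-3.4, 0.0, 7.9]
width: 0.0354
gripper_force: 25.0
```

Emit:
servo_tool(deltas=[[-1,0,0,0,0,0,0],[-1,0,0,0,0,0,0],[-1,0,0,0,0,0,0],[-1,0,0,0,0,0,0],[-1,0,0,0,0,0,0],[-1,0,0,0,0,0,0],[-1,0,0,0,0,0,0],[-1,0,0,-15,0,0,0],[-1,0,0,-30,0,0,0],[-1,0,0,-35,0,0,0],[-1,0,0,-35,0,0,0],[-1,0,0,-25,0,0,0],[-1,0,0,0,0,0,0]])

```text
t: 9.9
eef_pos: [0.5234, 0.1258, 0.1801]
ee_rot: [-3.133, 0.004, -1.554]
force: [1.5, 0.3, 0.0]
width: 0.0875
gripper_force: 0.0
```

Emit:
servo_tool(deltas=[[-1,20,0,0,0,0,0],[-1,34,0,0,0,0,0],[-1,34,0,0,0,0,0],[-1,15,0,0,0,0,0],[-1,0,0,0,0,0,-7],[-1,0,0,0,0,0,-7],[-1,0,0,0,0,0,-7],[-1,0,0,0,0,0,-7],[-1,0,0,0,0,0,-7],[-1,0,0,0,0,0,-7],[-1,0,0,0,0,0,-7],[-1,0,0,0,0,0,-7],[-1,0,0,0,0,0,-7],[-1,0,0,0,0,0,-7],[-1,0,0,0,0,0,-7],[-1,0,0,0,0,0,-7],[-1,0,0,0,0,0,-7],[-1,0,0,0,0,0,-7],[-1,0,0,0,0,0,0],[-1,0,0,0,0,0,0]])

```text
t: 11.57
eef_pos: [0.522, 0.0216, 0.1739]
ee_rot: [-3.142, 0.0, 0.151]
force: [-0.2, 0.1, -0.4]
width: 0.0878
gripper_force: 0.0
```

```bash
python3 - <<'E'
from h import *
f=arm.grab_frame("scene")
for q in("sleeve_mid","jaw","ring"):
    for d in arm.recognise(q,f)[:2]: print(q,round(d["conf"],2),w(f,d["at"]).round(3),px(f,w(f,d["at"])).round())
s=arm.get_state();print(s["eef_pos"],s["ee_rot"],s["q"],s["moment"],s["force"])
cv2.imwrite("pics/stood.png",cv2.resize(f["color"][190:340,340:550,::-1],None,fx=3.5,fy=3.5,interpolation=cv2.INTER_CUBIC))
E
```

```text
sleeve_mid 0.71 [ 0.603 -0.132  0.038] [278. 247.]
sleeve_mid 0.58 [0.535 0.129 0.051] [444. 280.]
jaw 0.52 [0.534 0.096 0.047] [422. 272.]
ring 0.62 [0.541 0.032 0.086] [385. 242.]
[0.52208259 0.02160585 0.17400839] [3.14158947e+00 6.14961956e-05 1.52923159e-01] [ 4.17197378e-01  1.50778084e-01 -3.97211335e-01 -1.52162237e-05
 -1.02286710e+00  1.30653004e+00] [-0.10493622  0.13938058  0.00577281] [ 0.52561802 -0.12962951 -0.42008544]
```

View pics/stood.png

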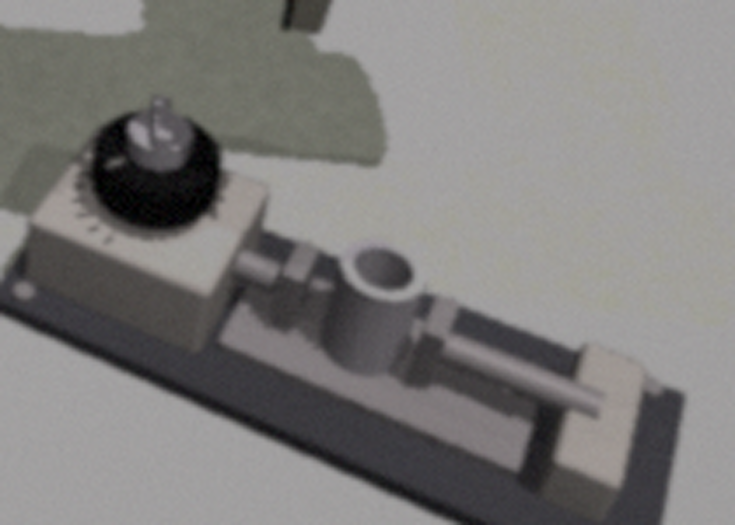

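The picture shows the sleeve upright on the bed with gaps to both jaws, its rim at crop (380,268). I descend over the ring.

Emit:
servo_tool(deltas=[[-1,0,-1,25,0,0,0],[-1,0,0,30,0,0,0],[-1,0,0,25,0,0,0],[-1,0,0,15,0,0,0],[-1,0,0,10,0,0,0],[-1,0,0,6,0,0,0],[-1,0,0,0,0,0,0],[-1,0,0,0,0,0,0]])

```text
t: 12.43
eef_pos: [0.5224, 0.0227, 0.0636]
ee_rot: [3.142, -0.001, 0.155]
force: [-0.4, 0.2, 0.7]
width: 0.0877
gripper_force: 0.0
```

Emit:
servo_tool(deltas=[[1,0,0,0,0,0,0],[1,0,0,0,0,0,0],[1,0,0,0,0,0,0],[1,0,0,0,0,0,0],[1,0,0,0,0,0,0],[1,0,0,0,0,0,0],[1,0,0,0,0,0,0],[1,0,0,0,0,0,0]], squeeze=15)

```text
t: 13.1
eef_pos: [0.5221, 0.0228, 0.0633]
ee_rot: [-3.141, -0.0, 0.155]
force: [-1.9, 2.1, 4.3]
width: 0.0556
gripper_force: 15.0
```

```bash
cat > st.py <<'E'
from h import *
s=arm.get_state();print(s["t"],s["eef_pos"].round(4),s["ee_rot"].round(4),"q6",s["q"][5].round(3),"M",s["moment"].round(3),"F",s["force"].round(2),s["width"],s["gripper_force"])
E
python3 st.py
```

```text
13.1 [0.5221 0.0228 0.0633] [-3.1414e+00 -4.0000e-04  1.5550e-01] q6 1.307 M [ 0.639  0.76  -0.022] F [-1.91  2.14  4.26] 0.055554963306037645 15.000265538692474
```

Emit:
servo_tool(deltas=[[1,0,0,0,0,0,0],[1,0,0,0,0,0,0],[1,0,0,0,0,0,3],[1,0,0,0,0,0,3],[1,0,0,0,0,0,3],[1,0,0,0,0,0,3]], squeeze=35)

```text
t: 13.6
eef_pos: [0.5221, 0.0231, 0.0633]
ee_rot: [-3.141, -0.0, -0.056]
force: [-3.1, 4.6, 5.9]
width: 0.0555
gripper_force: 35.0
```

```bash
python3 st.py; python3 - <<'E'
from h import *
f=arm.grab_frame("scene")
for q in("sleeve_mid","jaw"):
    for d in arm.recognise(q,f)[:2]: print(q,round(d["conf"],2),w(f,d["at"]).round(4))
E
```

```text
13.6 [0.5221 0.0231 0.0633] [-3.1409e+00 -4.0000e-04 -5.6200e-02] q6 1.095 M [1.898 1.418 0.188] F [-3.14  4.63  5.93] 0.055498141688050194 34.99869704246521
sleeve_mid 0.92 [ 0.6005 -0.1317  0.0377]
sleeve_mid 0.6 [0.5342 0.1271 0.0548]
jaw 0.5 [0.5348 0.0987 0.0486]
```

Emit:
servo_tool(deltas=[[1,0,0,0,0,0,3],[1,0,0,0,0,0,3],[1,0,0,0,0,0,3],[1,0,0,0,0,0,3],[1,0,0,0,0,0,3],[1,0,0,0,0,0,3]])

```text
t: 14.25
eef_pos: [0.5222, 0.0237, 0.0633]
ee_rot: [-3.14, -0.0, -0.37]
force: [-4.3, 8.0, 5.1]
width: 0.0551
gripper_force: 35.0
```

```bash
python3 st.py
```

```text
14.25 [0.5222 0.0237 0.0633] [-3.1401e+00 -3.0000e-04 -3.7030e-01] q6 0.781 M [2.937 1.505 0.16 ] F [-4.29  8.04  5.1 ] 0.05507781354542901 34.998655915260315
```

Emit:
servo_tool(deltas=[[1,0,0,0,0,0,2],[1,0,0,0,0,0,2],[1,0,0,0,0,0,2]])

```text
t: 14.5
eef_pos: [0.5223, 0.0238, 0.0633]
ee_rot: [-3.14, -0.0, -0.474]
force: [-4.0, 9.2, 5.1]
width: 0.0555
gripper_force: 35.0
```

```bash
python3 st.py; python3 - <<'E'
from h import *
f=arm.grab_frame("scene");save(f,"mid")
for q in("sleeve_mid","jaw"):
    for d in arm.recognise(q,f)[:2]: print(q,round(d["conf"],2),w(f,d["at"]).round(4))
E
```

```text
14.5 [0.5223 0.0238 0.0633] [-3.1398e+00 -2.0000e-04 -4.7410e-01] q6 0.677 M [3.188 1.517 0.232] F [-3.96  9.24  5.09] 0.05553901114472194 34.9998664855957
sleeve_mid 0.6 [0.5363 0.1299 0.0523]
sleeve_mid 0.58 [ 0.5986 -0.1373  0.0352]
jaw 0.67 [0.5358 0.1076 0.0472]
```

Emit:
servo_tool(deltas=[[1,-0.7,-0.6,0,0,0,2],[1,0,0,0,0,0,2]])

```text
t: 14.82
eef_pos: [0.5223, 0.024, 0.0633]
ee_rot: [-3.14, -0.001, -0.543]
force: [-0.8, 3.5, 3.2]
width: 0.0553
gripper_force: 35.0
```

```bash
python3 st.py
```

```text
14.8167 [0.5223 0.024  0.0633] [-3.1404e+00 -1.0000e-03 -5.4340e-01] q6 0.606 M [1.292 0.4   0.136] F [-0.82  3.53  3.25] 0.05534451373983838 34.99935686588287
```

Emit:
servo_tool(deltas=[[1,0,0,0,0,0,2],[1,0,0,0,0,0,2]])

```text
t: 14.98
eef_pos: [0.5224, 0.0242, 0.0633]
ee_rot: [-3.14, -0.001, -0.614]
force: [0.3, 5.1, 2.9]
width: 0.0552
gripper_force: 35.0
```

```bash
python3 st.py
```

```text
14.9833 [0.5224 0.0242 0.0633] [-3.1401e+00 -8.0000e-04 -6.1360e-01] q6 0.536 M [1.609 0.386 0.159] F [0.3  5.14 2.88] 0.0551890663755041 34.99931573867798
```

Emit:
servo_tool(deltas=[[1,-0.3,-0.2,0,0,0,1.5],[1,0,0,0,0,0,1.5]])

```text
t: 15.15
eef_pos: [0.5224, 0.0243, 0.0633]
ee_rot: [-3.14, -0.001, -0.665]
force: [0.7, 2.7, 3.3]
width: 0.0557
gripper_force: 35.0
```

```bash
python3 st.py
```

```text
15.15 [0.5224 0.0243 0.0633] [-3.1402e+00 -1.1000e-03 -6.6540e-01] q6 0.483 M [ 0.934 -0.106  0.193] F [0.74 2.66 3.27] 0.05573194427382402 34.999587535858154
```

Emit:
servo_tool(deltas=[[1,0,0,0,0,0,1.5],[1,0,0,0,0,0,1.5]])

```text
t: 15.32
eef_pos: [0.5225, 0.0244, 0.0634]
ee_rot: [-3.14, -0.001, -0.718]
force: [0.9, 3.1, 2.1]
width: 0.0553
gripper_force: 35.0
```

```bash
python3 st.py
```

```text
15.3167 [0.5225 0.0244 0.0634] [-3.1399e+00 -1.0000e-03 -7.1770e-01] q6 0.431 M [ 1.069 -0.125  0.282] F [0.92 3.08 2.12] 0.0552996910965892 34.999549984931946
```

Emit:
servo_tool(deltas=[[1,0,0,0,0,0,1],[1,0,0,0,0,0,0.5]])

```text
t: 15.48
eef_pos: [0.5225, 0.0244, 0.0633]
ee_rot: [-3.14, -0.001, -0.744]
force: [1.4, 5.3, 2.0]
width: 0.0551
gripper_force: 35.0
```

```bash
python3 st.py; python3 - <<'E'
from h import *
f=arm.grab_frame("scene")
for q in("sleeve_mid","jaw"):
    for d in arm.recognise(q,f)[:2]: print(q,round(d["conf"],2),w(f,d["at"]).round(4))
E
python3 st.py
```

```text
15.4833 [0.5225 0.0244 0.0633] [-3.1399e+00 -9.0000e-04 -7.4350e-01] q6 0.405 M [ 1.421 -0.542  0.279] F [1.4  5.29 2.  ] 0.055125629465398264 35.000261664390564
sleeve_mid 0.75 [ 0.6016 -0.136   0.0373]
sleeve_mid 0.56 [0.5344 0.1339 0.0519]
jaw 0.59 [0.536  0.11   0.0491]
15.6333 [0.5225 0.0244 0.0633] [-3.1397e+00 -9.0000e-04 -7.4270e-01] q6 0.406 M [ 1.519 -0.888  0.011] F [2.82 4.14 0.83] 0.05539771516364098 34.99996840953827
```

Emit:
servo_tool(deltas=[[1,0,0,0,0,0,1],[1,0,0,0,0,0,1]])

```text
t: 15.8
eef_pos: [0.5225, 0.0244, 0.0633]
ee_rot: [-3.14, -0.001, -0.778]
force: [1.9, 4.7, 1.0]
width: 0.0551
gripper_force: 35.0
```

```bash
python3 st.py
```

```text
15.8 [0.5225 0.0244 0.0633] [-3.1397e+00 -9.0000e-04 -7.7780e-01] q6 0.371 M [ 1.73  -0.885  0.344] F [1.92 4.73 1.01] 0.05509763737434214 34.99961972236633
```

Emit:
servo_tool(deltas=[[1,0,0,0,0,0,0.5],[1,0,0,0,0,0,0.5]])

```text
t: 15.97
eef_pos: [0.5225, 0.0244, 0.0633]
ee_rot: [-3.14, -0.001, -0.795]
force: [3.7, 5.2, 1.2]
width: 0.0555
gripper_force: 35.0
```

```bash
python3 st.py
```

```text
15.9667 [0.5225 0.0244 0.0633] [-3.1396e+00 -9.0000e-04 -7.9490e-01] q6 0.354 M [ 1.695 -0.892  0.356] F [3.74 5.16 1.25] 0.05545899314534407 35.00002384185791
```

Emit:
servo_tool(deltas=[[1,0,0,0,0,0,0],[1,0,0,0,0,0,0],[1,0,0,0,0,0,0],[1,0,0,0,0,0,0]])

```text
t: 16.3
eef_pos: [0.5226, 0.0244, 0.0634]
ee_rot: [-3.139, -0.001, -0.795]
force: [4.0, 4.7, 0.5]
width: 0.0552
gripper_force: 35.0
```

```bash
python3 st.py
```

```text
16.3 [0.5226 0.0244 0.0634] [-3.1395e+00 -8.0000e-04 -7.9480e-01] q6 0.354 M [ 1.693 -0.941  0.166] F [3.99 4.71 0.53] 0.0551503522184394 35.0001186132431
```

Emit:
servo_tool(deltas=[[1,0,0,0,0,0,0.5],[1,0,0,0,0,0,0.3]])

```text
t: 16.47
eef_pos: [0.5226, 0.0244, 0.0634]
ee_rot: [-3.14, -0.001, -0.809]
force: [3.5, 4.5, -0.5]
width: 0.0557
gripper_force: 35.0
```

```bash
python3 st.py; python3 - <<'E'
from h import *
f=arm.grab_frame("scene")
for q in("sleeve_mid","jaw"):
    for d in arm.recognise(q,f)[:2]: print(q,round(d["conf"],2),w(f,d["at"]).round(4))
E
```

```text
16.4667 [0.5226 0.0244 0.0634] [-3.1395e+00 -9.0000e-04 -8.0870e-01] q6 0.34 M [ 1.724 -0.962  0.491] F [ 3.45  4.52 -0.49] 0.05565740443804915 35.00003635883331
sleeve_mid 0.87 [0.5367 0.1299 0.0519]
sleeve_mid 0.85 [ 0.6011 -0.1357  0.0345]
jaw 0.49 [0.5351 0.1127 0.0493]
jaw 0.38 [0.5503 0.0157 0.0818]
```

Emit:
servo_tool(deltas=[[1,0,0,0,0,0,0],[1,0,0,0,0,0,0],[1,0,0,0,0,0,0],[1,0,0,0,0,0,0]])

```text
t: 16.95
eef_pos: [0.5226, 0.0244, 0.0633]
ee_rot: [-3.14, -0.001, -0.809]
force: [3.6, 4.9, -0.2]
width: 0.0553
gripper_force: 35.0
```

```bash
python3 st.py
```

```text
16.95 [0.5226 0.0244 0.0633] [-3.1396e+00 -8.0000e-04 -8.0860e-01] q6 0.34 M [ 1.724 -0.962  0.321] F [ 3.58  4.91 -0.21] 0.0552899583822253 35.00010073184967
```

The clamp is now estimated at 12–18 N, so I release the ring and withdraw.

Emit:
servo_tool(deltas=[[-1,0,0,0,0,0,0],[-1,0,0,0,0,0,0],[-1,0,0,0,0,0,0],[-1,0,0,0,0,0,0],[-1,0,0,0,0,0,0],[-1,0,0,0,0,0,0],[-1,0,0,-10,0,0,0],[-1,0,0,-25,0,0,0],[-1,0,0,-35,0,0,0],[-1,0,0,-35,0,0,0],[-1,0,0,-20,0,0,0],[-1,0,0,0,0,0,0],[-1,0,0,0,0,0,0],[-1,0,0,0,0,0,0]])

```text
t: 18.12
eef_pos: [0.521, 0.0237, 0.1882]
ee_rot: [-3.141, 0.0, -0.81]
force: [0.9, 0.4, -0.7]
width: 0.0873
gripper_force: 0.0
```

```bash
python3 st.py; python3 - <<'E'
from h import *
f=arm.grab_frame("scene")
cv2.imwrite("pics/end.png",cv2.resize(f["color"][190:340,340:550,::-1],None,fx=3.5,fy=3.5,interpolation=cv2.INTER_CUBIC))
E
```

```text
18.1167 [0.521  0.0237 0.1882] [-3.1414e+00  3.0000e-04 -8.1000e-01] q6 0.339 M [ 0.004  0.135 -0.031] F [ 0.91  0.45 -0.75] 0.08727745551670203 0.0
```

View pics/end.png

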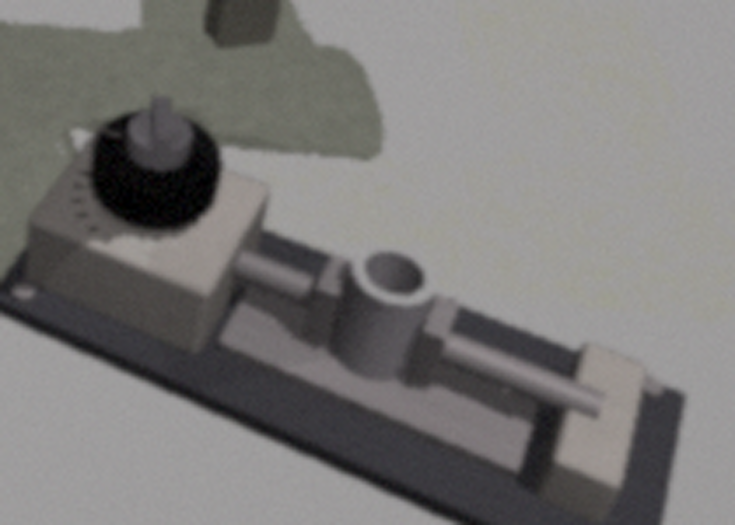

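The picture shows the sleeve upright, its rim at crop (393,276), held between the sprung jaw at (325,300) and the set jaw at (440,335). The inner bar is unchanged and the gripper is clear, so I hand in.

```bash
python3 -c "
from station import arm
print(arm.job_done())"
```

```text
the job is handed in; nothing more can be done
None
```

The job is handed in with no verdict returned: the sleeve stands upright on the bed, clamped between the jaws at an estimated 12–18 N (above the 12 N target, below 30) before I let go of the ring, which should have settled to about 6.5 N; the inner knob looks unturned and the other parts were left alone.

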